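Find the unlatched filter-bay cover and push it open

ROBOT

A 6-joint arm with a two-finger parallel gripper is mounted at the origin on the work surface. World frame = base frame: x ahead of the robot, y to its left, z up, the work surface at z = 0. Lengths are in mm, angles in rad, forces in N, time in s.
With the tool pointing down it reaches from about 300 to 775 mm from the base axis. Payload 14.6 kg.
Tool frame: the origin (TCP) lies midway between the tips of the shut fingers; the grasp point (between the pads) lies manip.tcp_to_grasp behind it (manip.tcp_to_grasp is the distance from the TCP to the grasp point, in mm); x points along the fingers, z is the direction in which the jaws open and shut, and the axes are right-handed (so a half turn about x gives the same grasp; the last joint's range is limited). The gripper opens to 94 mm and grips with 3 to 60 N. Pads are 16 mm wide; open, the fingers measure 119 mm over their backs; the gripper's body (75 mm by 177 mm) begins 78 mm behind the grasp point.
Start: joints at [1.106, 0.3, 1.521, -0, 1.321, -0.067], TCP at [213.062, 507.044, 205.446] pointing down, gripper open.
Joint ranges: [-3.03, 3.03], [-0.79, 2.21], [0.23, 2.52], [-1.04, 4.18], [0, 3.07], [-2.55, 2.55]. Speed limits (rad/s): [2.22, 2.22, 2.57, 3.14, 3.14, 3.14].

INTERFACE

Orientations are given as [roll, pitch, yaw] about the fixed x, y, z axes, in that order (R = Rz(yaw) Ry(pitch) Rx(roll)).
In Python, from cell import manip gives the robot as it stands.
- The arm moves only by the shell command python3 -m jog 'ROWS' [FORCE]. ROWS is JSON, a list of rows, each an object of numbers: "grip": the opening, from 0 (shut) to 1 (fully open); "tx", "ty", "tz": the shift along the tool's x, y, z in units of 40 mm (1.0 is 40 mm); "turn": the turn about the tool's x in units of 6 degrees (1.0 is 6 degrees). In form: [{"grip": .., "tx": .., "ty": .., "tz": .., "turn": ..}, ...]. A call has 1 to 12 rows; each row is the pose to reach, as a shift and turn from the pose commanded when the call began, along the tool's axes at that moment; what a row does not reach only later rows make up. A row lasts 1/12 s, in which the tool goes at most 41.7 mm and 7.16 degrees, less where a joint would pass 70% of its speed; a pose out of reach is approached as far as the arm can. A call with a gripper value outside its range is refused whole. The fingers move at their own pace and stop on an object; FORCE is the grip in N (left out, the last holds). Time passes only in rows, so rows that repeat a pose let the fingers close. It gives the time, the measured TCP pose, the force and the opening at its end, in the units of the state.
- manip.read_state(): the state, without advancing time (a new reading comes with each control period).
- manip.camera(name): name is "side" or "top" or "wrist"; returns a dict with "image" (480x640x3 uint8, red, green, blue), "fx", "fy", "cx", "cy" (pixels), "eye" and "attitude" of the camera in the world. Camera axes: x right, y up, looking along -z (the intrinsics and any distortion apply to the point x, -y, -z); pixel columns grow to the right and rows downward; lengths in mm; the calibration is good to about 2 mm. The wrist camera is an equidistant fisheye: a pixel r from the principal point sees the ray r / f radians off the axis. A picture is of the moment at which its call begins. There is no depth.
- manip.sign_off(): hands the job in, once; it reports no verdict.
The state is a dict: "clock": time; "joints": joint angles; "qd": joint speeds; "effort": joint torques, N m; "eef_pos": TCP position; "eef_rot": TCP orientation; "wrist_force": force on the tool from outside, world axes, zero at the start; "moment": the same for the moment, N m; "finger_gap": finger opening in mm.
Only numpy, scipy, OpenCV 4.12 (cv2) and the standard library are available. Lean on these libraries where they do the work, as an engineer would, in place of code of your own. Each camera call takes 0.05 s, during which the arm holds its last target. There are 200 camera calls.

TASK

One of the four identical metal covers on the microscope's black filter bay has come unlatched: press lightly on the ringed far end of the covers, one after another, until you find the one that rocks, then push that cover up and over until it stands upright or leans back, and leave it standing open. Only press and push with the fingertips or the outside of the fingers, never pinch or lift a cover, and do not force the latched ones. Leave the small things on and around the bay where they stand.

Things in the scene. Friction and masses are not known exactly. Their poses are not given: they have to be found in the camera images.
- deck: Fixed black filter-bay deck, 165 (x) x 420 (y) x 70 mm high; origin at the centre of its underside, x from near to far side, y left, z up; turned up to 0.25 rad. Flush in its top: a row of four identical aluminium covers, 105 (x) x 64 (y) x 4 mm, at y = +150, +50, -50, -150 mm, over wells 62 mm deep parted by solid 32 mm bars. Latched covers look the same as the loose one.
- cover_a (a joint): Angle of the leftmost (deck +y end) cover, rad: 0 = shut, flush (its lower stop); grows as far end sinks, near edge rises; 1.57 = upright; stop at 1.95 (leaning away). Pressed on the far end, a latched cover gives 1 to 2 mm springily (under 0.07), then returns to under 0.03; the loose one turns under 1 to 4 N and stays at any angle where it is left (stiff pivot, 0.03 N m; cover 80 g).
- pivot_a (a point): Middle of the pivot line of the leftmost (deck +y end) cover, fixed in the deck at deck x +8, y +150, z 68 mm, axes as the deck; the line runs along deck y between two small steel knuckles. The cover reaches 45 mm beyond it (far, press end) and 60 mm to the near side.
- press_a (a point): Centre of the 20 mm engraved ring on top of the leftmost (deck +y end) cover's far end, 26 mm beyond the pivot line; moves with the cover. x along the cover from near to far, z out of its top face.
- edge_a (a point): Middle of the leftmost (deck +y end) cover's near edge, on its top face, 60 mm from the pivot line; moves with the cover.
- cover_b (a joint): Angle of the second from the left cover, rad: 0 = shut, flush (its lower stop); grows as far end sinks, near edge rises; 1.57 = upright; stop at 1.95 (leaning away). Pressed on the far end, a latched cover gives 1 to 2 mm springily (under 0.07), then returns to under 0.03; the loose one turns under 1 to 4 N and stays at any angle where it is left (stiff pivot, 0.03 N m; cover 80 g).
- pivot_b (a point): Middle of the pivot line of the second from the left cover, fixed in the deck at deck x +8, y +50, z 68 mm, axes as the deck; the line runs along deck y between two small steel knuckles. The cover reaches 45 mm beyond it (far, press end) and 60 mm to the near side.
- press_b (a point): Centre of the 20 mm engraved ring on top of the second from the left cover's far end, 26 mm beyond the pivot line; moves with the cover. x along the cover from near to far, z out of its top face.
- edge_b (a point): Middle of the second from the left cover's near edge, on its top face, 60 mm from the pivot line; moves with the cover.
- cover_c (a joint): Angle of the third from the left cover, rad: 0 = shut, flush (its lower stop); grows as far end sinks, near edge rises; 1.57 = upright; stop at 1.95 (leaning away). Pressed on the far end, a latched cover gives 1 to 2 mm springily (under 0.07), then returns to under 0.03; the loose one turns under 1 to 4 N and stays at any angle where it is left (stiff pivot, 0.03 N m; cover 80 g).
- pivot_c (a point): Middle of the pivot line of the third from the left cover, fixed in the deck at deck x +8, y -50, z 68 mm, axes as the deck; the line runs along deck y between two small steel knuckles. The cover reaches 45 mm beyond it (far, press end) and 60 mm to the near side.
- press_c (a point): Centre of the 20 mm engraved ring on top of the third from the left cover's far end, 26 mm beyond the pivot line; moves with the cover. x along the cover from near to far, z out of its top face.
- edge_c (a point): Middle of the third from the left cover's near edge, on its top face, 60 mm from the pivot line; moves with the cover.
- cover_d (a joint): Angle of the rightmost (deck -y end) cover, rad: 0 = shut, flush (its lower stop); grows as far end sinks, near edge rises; 1.57 = upright; stop at 1.95 (leaning away). Pressed on the far end, a latched cover gives 1 to 2 mm springily (under 0.07), then returns to under 0.03; the loose one turns under 1 to 4 N and stays at any angle where it is left (stiff pivot, 0.03 N m; cover 80 g).
- pivot_d (a point): Middle of the pivot line of the rightmost (deck -y end) cover, fixed in the deck at deck x +8, y -150, z 68 mm, axes as the deck; the line runs along deck y between two small steel knuckles. The cover reaches 45 mm beyond it (far, press end) and 60 mm to the near side.
- press_d (a point): Centre of the 20 mm engraved ring on top of the rightmost (deck -y end) cover's far end, 26 mm beyond the pivot line; moves with the cover. x along the cover from near to far, z out of its top face.
- edge_d (a point): Middle of the rightmost (deck -y end) cover's near edge, on its top face, 60 mm from the pivot line; moves with the cover.
- fitting: Bystander: loose white stepped plastic fitting, 18 mm wide, 22 mm high, standing on the deck bar between the two left covers. Origin at the centre of its underside.
- vial: Bystander: loose small amber vial, 18 mm wide, 32 mm high, standing on the deck bar between the two right covers. Origin at the centre of its underside.
- oil: Bystander: loose amber oil bottle, 32 mm wide, 60 mm high, on the bench on the near side of the deck. Origin at the centre of its underside.
- dish: Bystander: loose shallow pale dish, 88 mm wide, 15 mm high, on the bench on the near side of the deck. Origin at the centre of its underside.
- driver: Bystander: loose screwdriver 150 mm long, lying on the bench on the near side of the deck. Origin at its underside.
- slides: Bystander: loose white slide box, 80 x 34 x 30 mm, on the bench beyond the deck. Origin at the centre of its underside.
- reagent: Bystander: loose white jar, 48 mm wide, 85 mm high, on the bench beyond the deck. Origin at the centre of its underside.

How it is judged:
By the outcome, as a careful person would: the job done as asked, in the order asked, and still so for the second after the job is handed in, with the robot touching nothing.
It also fails if it takes over 54 s, if anything falls off the work surface, if the arm or the gripper's body presses on something with over 40 N, if the wrist force passes 120 N, or if a joint passes its speed limit or range.

## Working session

There is one attempt and no reset: what is moved stays moved. The work goes in short steps, Python scripts to look and compute and a shell command to move; the robot and the scene stay as the last step left them, time stands still between calls to the robot, and variables do not carry over. Pictures are saved under pics/ and viewed, about 8 in all and at most 12, crops included, and the job is handed in when it is done.

```bash
mkdir -p pics; ls; python3 - <<'E'
from cell import manip
import cv2
print(manip.read_state(), manip.tcp_to_grasp)
for n in ("top","side"):
    c=manip.camera(n); cv2.imwrite(f"pics/{n}0.png",c["image"][:,:,::-1]); print(n,{k:v for k,v in c.items() if k!="image"})
E
```

```text
pics
{'clock': 0.0, 'joints': array([ 1.10644354e+00,  3.00481916e-01,  1.52158323e+00, -4.95111072e-05,
        1.32070635e+00, -6.66065558e-02]), 'qd': array([-3.38886519e-04,  2.03286883e-05,  5.35196266e-04, -1.99354036e-03,
       -5.67935298e-04,  1.54334495e-03]), 'effort': array([ 3.41540792e-03, -5.31806982e+01, -3.52749252e+01,  7.10198446e-02,
        2.43129063e-02, -8.18361264e-05]), 'eef_pos': array([212.93608593, 506.81829218, 204.87949402]), 'eef_rot': array([ 3.11564458,  1.56961651, -1.99447836]), 'wrist_force': array([-0.2335309 , -0.1342728 , -0.41849876]), 'moment': array([-0.02992106,  0.00830055, -0.01417327]), 'finger_gap': 94.04172458040179} 18.8
top {'fx': 437.5275733132295, 'fy': 437.5275733132295, 'cx': 318.14042880920465, 'cy': 244.80164828519534, 'eye': array([431.77834434,  17.46736885, 761.16814176]), 'attitude': array([ 0.17783831, -0.01041592, -1.5695159 ])}
side {'fx': 539.2428136198232, 'fy': 539.2428136198232, 'cx': 312.9764842556232, 'cy': 240.3691840916833, 'eye': array([ 465.34169609, -781.464664  ,  614.23259488]), 'attitude': array([ 0.969292  , -0.00257224, -0.10620726])}
```

View pics/top0.png

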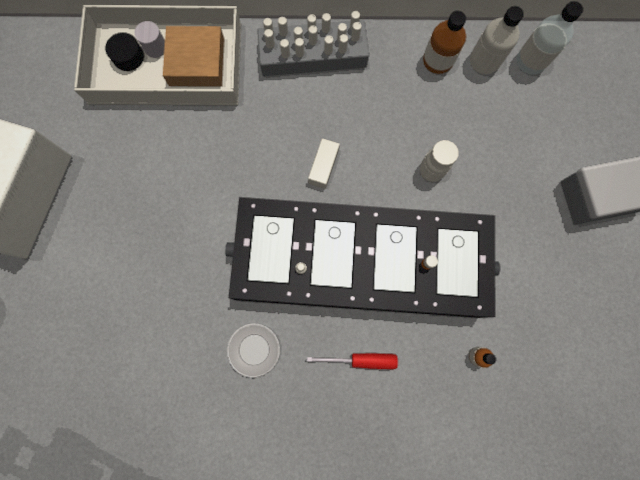

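View pics/side0.png

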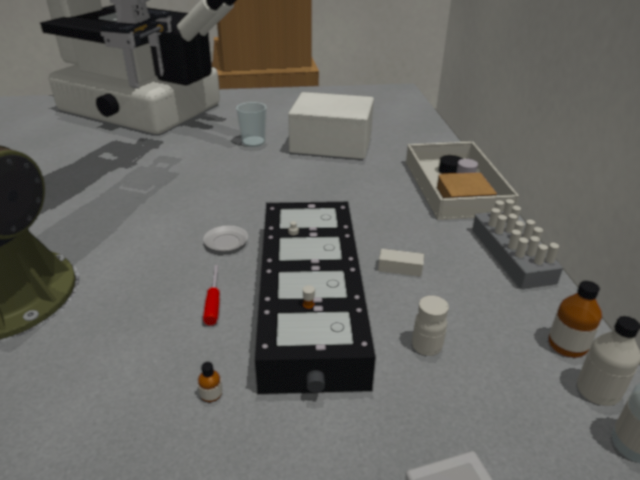

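The top view shows the ring centres at about (273,228), (335,232), (396,237) and (458,242), the fitting at (301,267) and the vial at (430,263). The side view agrees with that layout. Next I fit the deck pose.

```bash
cat > h.py <<'E'
import numpy as np
from scipy.spatial.transform import Rotation as R
from scipy.optimize import least_squares
def proj(c,P):
    p=(np.atleast_2d(P)-c["eye"])@R.from_euler("xyz",c["attitude"]).as_matrix()
    return np.c_[c["cx"]+c["fx"]*p[:,0]/-p[:,2], c["cy"]-c["fy"]*p[:,1]/-p[:,2]]
def deck(q,P):
    P=np.atleast_2d(P); s,co=np.sin(q[2]),np.cos(q[2])
    return np.c_[q[0]+co*P[:,0]-s*P[:,1], q[1]+s*P[:,0]+co*P[:,1], P[:,2]]
RINGS=np.array([[34,y,70] for y in (150,50,-50,-150)])
def plan(s,q,target):  # shift in tool units to a deck point; turn to make tool z // deck y
    M=R.from_euler("xyz",s["eef_rot"]).as_matrix()
    d=M.T@(deck(q,target)[0]-s["eef_pos"])/40
    a=np.arctan2(M[1,2],M[0,2]); e=(q[2]+np.pi/2-a+np.pi/2)%np.pi-np.pi/2
    return d.round(3), "x_tool",M[:,0].round(2),"y_tool",M[:,1].round(2),"z_tool",M[:,2].round(2),"yaw err world deg",np.degrees(e).round(2)
E
python3 - <<'E'
from h import *
from cell import manip
s=manip.read_state()
ct=manip.camera("top");cs=manip.camera("side")
t=np.array([[273,228],[335,232.5],[396,237.5],[458,242]]);sd=np.array([[326,217],[329,247.5],[333,283.5],[337,327]])
f=lambda q,k:np.r_[(proj(ct,deck(q,RINGS))-t).ravel()*(k!=2),(proj(cs,deck(q,RINGS))-sd).ravel()*(k!=1)]
for k in (0,1,2):
    r=least_squares(f,[450,0,0],args=(k,)); print(k,r.x.round(3),r.fun.round(1))
    if k==0:q=r.x
print(deck(q,RINGS).round(1))
np.save("q.npy",q)
print(plan(s,q,[34,150,140]))
E
```

```text
0 [ 5.38787e+02 -6.38680e+01 -7.30000e-02] [ 0.1 -0.2 -0.2 -0.   0.6 -0.4  0.5 -0.3 -0.1 -0.2 -0.1 -0.5 -0.5 -0.5
 -0.2 -0.4]
1 [ 5.38441e+02 -6.33930e+01 -7.40000e-02] [-0.2 -0.1 -0.4  0.1  0.4 -0.2  0.3  0.1 -0.  -0.  -0.  -0.  -0.  -0.
 -0.  -0. ]
2 [ 5.39026e+02 -6.49140e+01 -7.30000e-02] [ 0.  -0.   0.  -0.   0.  -0.   0.  -0.   0.   0.1  0.1 -0.1 -0.3 -0.1
  0.1  0.1]
[[ 583.6   83.3   70. ]
 [ 576.3  -16.5   70. ]
 [ 569.  -116.2   70. ]
 [ 561.7 -215.9   70. ]]
(array([  1.629, -12.646,  -6.171]), 'x_tool', array([-0., -0., -1.]), 'y_tool', array([-0.92,  0.39,  0.  ]), 'z_tool', array([ 0.39,  0.92, -0.  ]), 'yaw err world deg', np.float64(18.61))
```

```bash
python3 -m jog '[{"grip":0,"ty":-12.65,"tz":-6.17,"turn":-3.1},{"grip":0,"ty":-12.65,"tz":-6.17,"turn":-3.1},{"grip":0,"ty":-12.65,"tz":-6.17,"turn":-3.1},{"grip":0,"ty":-12.65,"tz":-6.17,"turn":-3.1},{"grip":0,"ty":-12.65,"tz":-6.17,"turn":-3.1},{"grip":0,"ty":-12.65,"tz":-6.17,"turn":-3.1},{"grip":0,"ty":-12.65,"tz":-6.17,"turn":-3.1},{"grip":0,"ty":-12.65,"tz":-6.17,"turn":-3.1},{"grip":0,"ty":-12.65,"tz":-6.17,"turn":-3.1},{"grip":0,"ty":-12.65,"tz":-6.17,"turn":-3.1},{"grip":0,"ty":-12.65,"tz":-6.17,"turn":-3.1},{"grip":0,"ty":-12.65,"tz":-6.17,"turn":-3.1}]'
python3 - <<'E'
from h import *
from cell import manip
print(plan(manip.read_state(),np.load("q.npy"),[34,150,110]))
E
```

```text
(array([  2.382, -12.645,  -6.174]), 'x_tool', array([-0., -0., -1.]), 'y_tool', array([-0.92,  0.39,  0.  ]), 'z_tool', array([ 0.39,  0.92, -0.  ]), 'yaw err world deg', np.float64(18.6))$[0]: bad value
```

```bash
python3 -m jog '[{"grip":0.0,"tx":0.0,"ty":-1.0,"tz":-0.5,"turn":-1.0}]'; python3 -m jog --help | head -20
```

```text
clock: 0.28
eef_pos: [237.7, 477.8, 204.9]
eef_rot: [1.543, 1.57, 2.82]
wrist_force: [0.1, -0.1, 0.3]
finger_gap: 90.1invalid input: not JSON, or not a number
```

```bash
cat > p.py <<'E'
import sys
from h import *
from cell import manip
s=manip.read_state(); q=np.load("q.npy")
d=(s["eef_pos"]-deck(q,[0,0,0])[0]); c,n=np.cos(q[2]),np.sin(q[2])
print("clk",round(s["clock"],2),"deck xyz",np.round([c*d[0]+n*d[1],-n*d[0]+c*d[1],d[2]],1),"F",s["wrist_force"].round(1),plan(s,q,[float(v) for v in sys.argv[1:4]]))
E
python3 p.py 34 150 110
```

```text
clk 0.28 deck xyz [-339.9  518.2  204.9] F [ 0.1 -0.1  0.3] (array([  2.362, -11.138,  -6.935]), 'x_tool', array([-0.,  0., -1.]), 'y_tool', array([-0.96,  0.29,  0.  ]), 'z_tool', array([0.29, 0.96, 0.  ]), 'yaw err world deg', np.float64(12.65))
```

```bash
python3 -m jog '[{"grip":0.0,"tx":0.0,"ty":-6.0,"tz":-3.0,"turn":-2.0}]'; python3 p.py 34 150 110
```

```text
clock: 0.37
eef_pos: [267.2, 449.0, 205.0]
eef_rot: [2.793, 1.57, -2.092]
wrist_force: [1.3, 0.4, -0.4]
finger_gap: 84.0
clk 0.37 deck xyz [-308.3  491.7  205. ] F [ 1.3  0.4 -0.4] (array([ 2.379, -9.368, -7.643]), 'x_tool', array([-0., -0., -1.]), 'y_tool', array([-0.99,  0.17,  0.  ]), 'z_tool', array([ 0.17,  0.99, -0.  ]), 'yaw err world deg', np.float64(5.73))
```

```bash
python3 -m jog '[{"grip":0.0,"tx":0.0,"ty":-9.37,"tz":-7.64,"turn":-0.95},{"grip":0.0,"tx":0.0,"ty":-9.37,"tz":-7.64,"turn":-0.95},{"grip":0.0,"tx":0.0,"ty":-9.37,"tz":-7.64,"turn":-0.95},{"grip":0.0,"tx":0.0,"ty":-9.37,"tz":-7.64,"turn":-0.95},{"grip":0.0,"tx":0.0,"ty":-9.37,"tz":-7.64,"turn":-0.95},{"grip":0.0,"tx":0.0,"ty":-9.37,"tz":-7.64,"turn":-0.95},{"grip":0.0,"tx":0.0,"ty":-9.37,"tz":-7.64,"turn":-0.95},{"grip":0.0,"tx":0.0,"ty":-9.37,"tz":-7.64,"turn":-0.95},{"grip":0.0,"tx":0.0,"ty":-9.37,"tz":-7.64,"turn":-0.95},{"grip":0.0,"tx":0.0,"ty":-9.37,"tz":-7.64,"turn":-0.95},{"grip":0.0,"tx":0.0,"ty":-9.37,"tz":-7.64,"turn":-0.95},{"grip":0.0,"tx":0.0,"ty":-9.37,"tz":-7.64,"turn":-0.95}]'; python3 p.py 34 150 80
```

```text
clock: 1.37
eef_pos: [583.3, 78.6, 205.1]
eef_rot: [2.792, 1.57, -2.003]
wrist_force: [-0.2, 0.8, -0.6]
finger_gap: 3.7
clk 1.37 deck xyz [ 34.  145.3 205.1] F [-0.2  0.8 -0.6] (array([3.127e+00, 1.000e-03, 1.180e-01]), 'x_tool', array([-0., -0., -1.]), 'y_tool', array([-1.  ,  0.08,  0.  ]), 'z_tool', array([ 0.08,  1.  , -0.  ]), 'yaw err world deg', np.float64(0.55))
```

```bash
python3 -m jog '[{"grip":0.0,"tx":0.9,"ty":0,"tz":0.1,"turn":-0.1},{"grip":0.0,"tx":1.8,"ty":0,"tz":0.1,"turn":-0.1},{"grip":0.0,"tx":2.6,"ty":0,"tz":0.1,"turn":-0.1},{"grip":0.0,"tx":3.1,"ty":0,"tz":0.1,"turn":-0.1},{"grip":0.0,"tx":3.1,"ty":0,"tz":0.1,"turn":-0.1},{"grip":0.0,"tx":3.1,"ty":0,"tz":0.1,"turn":-0.1}]'; python3 p.py 34 150 70
python3 - <<'E'
from cell import manip
import cv2
cv2.imwrite("pics/s1.png",cv2.resize(manip.camera("side")["image"][160:360,230:430,::-1],(600,600)))
E
```

```text
clock: 1.87
eef_pos: [581.8, 85.8, 81.3]
eef_rot: [1.729, 1.569, -3.053]
wrist_force: [0.4, 0.5, 1.2]
finger_gap: 0.5
clk 1.87 deck xyz [ 31.9 152.4  81.3] F [0.4 0.5 1.2] (array([ 0.282, -0.052, -0.061]), 'x_tool', array([-0., -0., -1.]), 'y_tool', array([-1.  ,  0.07,  0.  ]), 'z_tool', array([ 0.07,  1.  , -0.  ]), 'yaw err world deg', np.float64(-0.16))
```

View pics/s1.png

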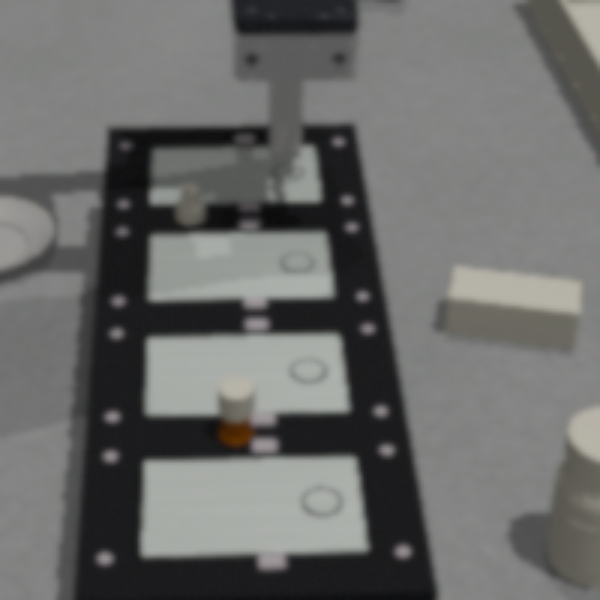

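The crop shows the fingertip at (283,190), just above the leftmost ring at (295,172). It's aligned, so I press gently.

```bash
python3 -m jog '[{"grip":0.0,"tx":0.1,"ty":-0.05,"tz":-0.06,"turn":0},{"grip":0.0,"tx":0.2,"ty":-0.05,"tz":-0.06,"turn":0},{"grip":0.0,"tx":0.25,"ty":-0.05,"tz":-0.06,"turn":0},{"grip":0.0,"tx":0.25,"ty":-0.05,"tz":-0.06,"turn":0}]'; python3 p.py 34 150 70
```

```text
clock: 2.25
eef_pos: [583.8, 83.2, 71.4]
eef_rot: [-2.815, 1.571, -1.314]
wrist_force: [-0.6, -0.6, 0.4]
finger_gap: 0.5
clk 2.25 deck xyz [ 34.1 150.   71.4] F [-0.6 -0.6  0.4] (array([0.036, 0.004, 0.   ]), 'x_tool', array([ 0., -0., -1.]), 'y_tool', array([-1.  ,  0.07, -0.  ]), 'z_tool', array([ 0.07,  1.  , -0.  ]), 'yaw err world deg', np.float64(-0.16))
```

```bash
python3 -m jog '[{"grip":0.0,"tx":0.03,"ty":0,"tz":0,"turn":0},{"grip":0.0,"tx":0.06,"ty":0,"tz":0,"turn":0},{"grip":0.0,"tx":0.06,"ty":0,"tz":0,"turn":0}]'; python3 p.py 34 150 70
```

```text
clock: 2.5
eef_pos: [584.1, 83.4, 69.8]
eef_rot: [-1.437, 1.57, 0.064]
wrist_force: [-1.6, 0.0, 5.6]
finger_gap: 0.3
clk 2.5 deck xyz [ 34.4 150.1  69.8] F [-1.6  0.   5.6] (array([-0.006,  0.011, -0.004]), 'x_tool', array([ 0.,  0., -1.]), 'y_tool', array([-1.  ,  0.07, -0.  ]), 'z_tool', array([0.07, 1.  , 0.  ]), 'yaw err world deg', np.float64(-0.17))
```

```bash
python3 -m jog '[{"grip":0.0,"tx":0.02,"ty":0,"tz":0,"turn":0},{"grip":0.0,"tx":0.02,"ty":0,"tz":0,"turn":0},{"grip":0.0,"tx":0.02,"ty":0,"tz":0,"turn":0}]'; python3 p.py 34 150 70
```

```text
clock: 2.75
eef_pos: [584.1, 83.4, 69.5]
eef_rot: [-1.485, 1.57, 0.016]
wrist_force: [-4.8, -1.3, 11.1]
finger_gap: 0.5
clk 2.75 deck xyz [ 34.5 150.2  69.5] F [-4.8 -1.3 11.1] (array([-0.012,  0.012, -0.004]), 'x_tool', array([ 0.,  0., -1.]), 'y_tool', array([-1.  ,  0.07, -0.  ]), 'z_tool', array([0.07, 1.  , 0.  ]), 'yaw err world deg', np.float64(-0.17))
```

Stiff, about 11 N after 0.5 mm, so A is latched. On to B.

```bash
python3 -m jog '[{"grip":0.0,"tx":-0.3,"ty":0,"tz":0,"turn":0},{"grip":0.0,"tx":-0.4,"ty":0,"tz":-0.6,"turn":0},{"grip":0.0,"tx":-0.4,"ty":0,"tz":-1.4,"turn":0},{"grip":0.0,"tx":-0.4,"ty":0,"tz":-2.1,"turn":0},{"grip":0.0,"tx":-0.2,"ty":0,"tz":-2.5,"turn":0},{"grip":0.0,"tx":-0.02,"ty":0,"tz":-2.5,"turn":0},{"grip":0.0,"tx":-0.02,"ty":0,"tz":-2.5,"turn":0},{"grip":0.0,"tx":-0.02,"ty":0,"tz":-2.5,"turn":0}]'; python3 p.py 34 50 70
```

```text
clock: 3.42
eef_pos: [577.3, -16.6, 69.8]
eef_rot: [-2.017, 1.569, -0.517]
wrist_force: [0.1, -2.0, 5.3]
finger_gap: 0.6
clk 3.42 deck xyz [35.  49.9 69.8] F [ 0.1 -2.   5.3] (array([-0.004,  0.025,  0.001]), 'x_tool', array([ 0., -0., -1.]), 'y_tool', array([-1.  ,  0.07, -0.  ]), 'z_tool', array([ 0.07,  1.  , -0.  ]), 'yaw err world deg', np.float64(-0.14))
```

```bash
python3 -m jog '[{"grip":0.0,"tx":0.02,"ty":0,"tz":0,"turn":0},{"grip":0.0,"tx":0.03,"ty":0,"tz":0,"turn":0},{"grip":0.0,"tx":0.03,"ty":0,"tz":0,"turn":0}]'; python3 p.py 34 50 70
```

```text
clock: 3.67
eef_pos: [577.5, -16.4, 69.5]
eef_rot: [-2.196, 1.568, -0.695]
wrist_force: [-4.8, -6.8, 13.1]
finger_gap: 0.5
clk 3.67 deck xyz [35.1 50.2 69.5] F [-4.8 -6.8 13.1] (array([-0.013,  0.028, -0.004]), 'x_tool', array([ 0., -0., -1.]), 'y_tool', array([-1.  ,  0.07, -0.  ]), 'z_tool', array([ 0.07,  1.  , -0.  ]), 'yaw err world deg', np.float64(-0.2))
```

B is latched as well. On to C, moving past the vial with the tip at deck x 35.

```bash
python3 -m jog '[{"grip":0.0,"tx":-0.3,"ty":0,"tz":0,"turn":0},{"grip":0.0,"tx":-0.4,"ty":0,"tz":-0.6,"turn":0},{"grip":0.0,"tx":-0.4,"ty":0,"tz":-1.4,"turn":0},{"grip":0.0,"tx":-0.4,"ty":0,"tz":-2.1,"turn":0},{"grip":0.0,"tx":-0.2,"ty":0,"tz":-2.5,"turn":0},{"grip":0.0,"tx":-0.03,"ty":0,"tz":-2.5,"turn":0},{"grip":0.0,"tx":-0.03,"ty":0,"tz":-2.5,"turn":0},{"grip":0.0,"tx":-0.03,"ty":0,"tz":-2.5,"turn":0}]'; python3 p.py 34 -50 70
```

```text
clock: 4.33
eef_pos: [570.4, -115.8, 69.8]
eef_rot: [-2.125, 1.569, -0.625]
wrist_force: [-0.4, -3.7, 4.1]
finger_gap: 0.4
clk 4.33 deck xyz [ 35.3 -49.5  69.8] F [-0.4 -3.7  4.1] (array([-0.005,  0.032, -0.014]), 'x_tool', array([ 0., -0., -1.]), 'y_tool', array([-1.  ,  0.07, -0.  ]), 'z_tool', array([ 0.07,  1.  , -0.  ]), 'yaw err world deg', np.float64(-0.16))
```

```bash
python3 -m jog '[{"grip":0.0,"tx":0.02,"ty":0,"tz":0,"turn":0},{"grip":0.0,"tx":0.03,"ty":0,"tz":0,"turn":0},{"grip":0.0,"tx":0.03,"ty":0,"tz":0,"turn":0}]'; python3 p.py 34 -50 70
```

```text
clock: 4.58
eef_pos: [570.5, -115.6, 69.5]
eef_rot: [-2.291, 1.569, -0.789]
wrist_force: [-4.8, -5.7, 12.8]
finger_gap: 0.5
clk 4.58 deck xyz [ 35.4 -49.3  69.5] F [-4.8 -5.7 12.8] (array([-0.013,  0.036, -0.018]), 'x_tool', array([ 0., -0., -1.]), 'y_tool', array([-1.  ,  0.07, -0.  ]), 'z_tool', array([ 0.07,  1.  , -0.  ]), 'yaw err world deg', np.float64(-0.22))
```

```bash
python3 -m jog '[{"grip":0.0,"tx":-0.3,"ty":0,"tz":0,"turn":0},{"grip":0.0,"tx":-0.4,"ty":0.03,"tz":-0.6,"turn":0},{"grip":0.0,"tx":-0.4,"ty":0.03,"tz":-1.4,"turn":0},{"grip":0.0,"tx":-0.4,"ty":0.03,"tz":-2.1,"turn":0},{"grip":0.0,"tx":-0.2,"ty":0.03,"tz":-2.52,"turn":0},{"grip":0.0,"tx":-0.03,"ty":0.03,"tz":-2.52,"turn":0},{"grip":0.0,"tx":-0.03,"ty":0.03,"tz":-2.52,"turn":0},{"grip":0.0,"tx":-0.03,"ty":0.03,"tz":-2.52,"turn":0}]'; python3 p.py 34 -150 70
```

```text
clock: 5.25
eef_pos: [561.7, -215.1, 69.1]
eef_rot: [0.851, 1.57, 2.352]
wrist_force: [-0.3, 0.8, -0.1]
finger_gap: 0.3
clk 5.25 deck xyz [  33.9 -149.2   69.1] F [-0.3  0.8 -0.1] (array([-0.024, -0.003, -0.021]), 'x_tool', array([-0.,  0., -1.]), 'y_tool', array([-1.  ,  0.07,  0.  ]), 'z_tool', array([0.07, 1.  , 0.  ]), 'yaw err world deg', np.float64(-0.21))
```

```bash
python3 -m jog '[{"grip":0.0,"tx":0.02,"ty":0,"tz":0,"turn":0},{"grip":0.0,"tx":0.05,"ty":0,"tz":0,"turn":0},{"grip":0.0,"tx":0.05,"ty":0,"tz":0,"turn":0}]'; python3 p.py 34 -150 70
```

```text
clock: 5.5
eef_pos: [561.8, -215.7, 67.3]
eef_rot: [-0.848, 1.57, 0.654]
wrist_force: [1.8, 1.2, 2.0]
finger_gap: 0.2
clk 5.5 deck xyz [  34.1 -149.7   67.3] F [1.8 1.2 2. ] (array([-0.067,  0.002, -0.007]), 'x_tool', array([ 0.,  0., -1.]), 'y_tool', array([-1.  ,  0.07, -0.  ]), 'z_tool', array([0.07, 1.  , 0.  ]), 'yaw err world deg', np.float64(-0.22))
```

D gives about 2 mm at roughly 2 N, so it's the loose one. Push the far end down into the well, then sweep towards the pivot.

```bash
python3 -m jog '[{"grip":0.0,"tx":0.15,"ty":0,"tz":0,"turn":0},{"grip":0.0,"tx":0.3,"ty":0,"tz":0,"turn":0},{"grip":0.0,"tx":0.45,"ty":0,"tz":0,"turn":0},{"grip":0.0,"tx":0.6,"ty":0,"tz":0,"turn":0},{"grip":0.0,"tx":0.6,"ty":0,"tz":0,"turn":0}]'; python3 p.py 22 -150 42
```

```text
clock: 5.92
eef_pos: [560.9, -216.4, 41.5]
eef_rot: [1.245, 1.569, 2.745]
wrist_force: [1.1, 0.0, -0.0]
finger_gap: 0.7
clk 5.92 deck xyz [  33.2 -150.5   41.5] F [ 1.1  0.  -0. ] (array([-0.012,  0.28 ,  0.013]), 'x_tool', array([-0.,  0., -1.]), 'y_tool', array([-1.  ,  0.07,  0.  ]), 'z_tool', array([0.07, 1.  , 0.  ]), 'yaw err world deg', np.float64(-0.16))
```

```bash
python3 -m jog '[{"grip":0.0,"tx":0,"ty":0.1,"tz":0,"turn":0},{"grip":0.0,"tx":0,"ty":0.2,"tz":0,"turn":0},{"grip":0.0,"tx":0,"ty":0.27,"tz":0,"turn":0},{"grip":0.0,"tx":0,"ty":0.27,"tz":0,"turn":0}]'; python3 p.py 22 -150 42
python3 - <<'E'
from cell import manip
import cv2
cv2.imwrite("pics/s2.png",cv2.resize(manip.camera("side")["image"][200:400,230:430,::-1],(600,600)))
E
```

```text
clock: 6.25
eef_pos: [550.1, -215.9, 43.2]
eef_rot: [1.428, 1.57, 2.929]
wrist_force: [-0.6, 0.6, -0.6]
finger_gap: 0.6
clk 6.25 deck xyz [  22.4 -150.8   43.2] F [-0.6  0.6 -0.6] (array([0.03 , 0.009, 0.02 ]), 'x_tool', array([-0.,  0., -1.]), 'y_tool', array([-1.  ,  0.07,  0.  ]), 'z_tool', array([0.07, 1.  , 0.  ]), 'yaw err world deg', np.float64(-0.15))
```

View pics/s2.png

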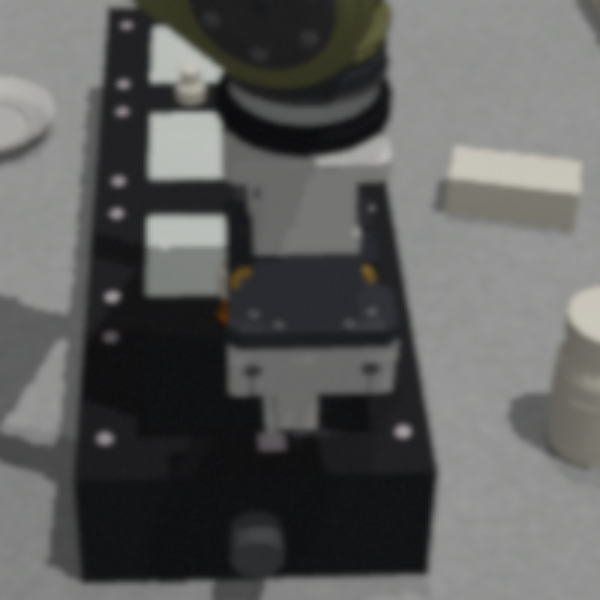

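The side view shows the D well open and the cover nearly edge-on behind the gripper; the vial still stands behind it. I back off, rise, cross to the near side and push the cover's raised half past upright.

```bash
python3 -m jog '[{"grip":0.0,"tx":0,"ty":-0.1,"tz":0,"turn":0},{"grip":0.0,"tx":-0.8,"ty":-0.1,"tz":0,"turn":0},{"grip":0.0,"tx":-1.7,"ty":-0.1,"tz":0,"turn":0},{"grip":0.0,"tx":-2.6,"ty":-0.1,"tz":0,"turn":0},{"grip":0.0,"tx":-3.5,"ty":-0.1,"tz":0,"turn":0},{"grip":0.0,"tx":-3.5,"ty":0.5,"tz":0,"turn":0},{"grip":0.0,"tx":-3.5,"ty":1.4,"tz":0,"turn":0},{"grip":0.0,"tx":-3.5,"ty":2.2,"tz":0,"turn":0},{"grip":0.0,"tx":-3.5,"ty":2.2,"tz":0,"turn":0},{"grip":0.0,"tx":-3.5,"ty":2.2,"tz":0,"turn":0}]'; python3 p.py -65 -150 100
python3 - <<'E'
from cell import manip
import cv2
cv2.imwrite("pics/s3.png",cv2.resize(manip.camera("side")["image"][200:400,230:430,::-1],(600,600)))
E
```

```text
clock: 7.13
eef_pos: [462.6, -209.9, 183.8]
eef_rot: [-2.052, 1.57, -0.552]
wrist_force: [0.1, -1.2, 0.3]
finger_gap: 0.4
clk 7.13 deck xyz [ -65.3 -151.2  183.8] F [ 0.1 -1.2  0.3] (array([ 2.096, -0.007,  0.031]), 'x_tool', array([ 0., -0., -1.]), 'y_tool', array([-1.  ,  0.07, -0.  ]), 'z_tool', array([ 0.07,  1.  , -0.  ]), 'yaw err world deg', np.float64(-0.12))
```

View pics/s3.png

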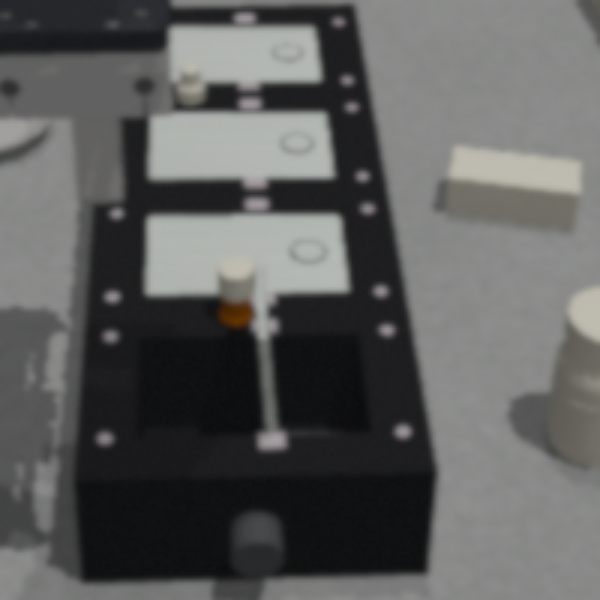

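The cover stands almost edge-on at about (270,370), close to upright, and the vial and fitting haven't moved. I lower on the near side and push it past vertical.

```bash
python3 -m jog '[{"grip":0.0,"tx":0.8,"ty":0,"tz":0.03,"turn":0},{"grip":0.0,"tx":1.6,"ty":0,"tz":0.03,"turn":0},{"grip":0.0,"tx":2.1,"ty":-0.2,"tz":0.03,"turn":0},{"grip":0.0,"tx":2.1,"ty":-0.6,"tz":0.03,"turn":0},{"grip":0.0,"tx":2.1,"ty":-0.9,"tz":0.03,"turn":0},{"grip":0.0,"tx":2.1,"ty":-1.15,"tz":0.03,"turn":0},{"grip":0.0,"tx":2.1,"ty":-1.3,"tz":0.03,"turn":0},{"grip":0.0,"tx":2.1,"ty":-1.45,"tz":0.03,"turn":0},{"grip":0.0,"tx":2.1,"ty":-1.6,"tz":0.03,"turn":0},{"grip":0.0,"tx":2.1,"ty":-1.73,"tz":0.03,"turn":0},{"grip":0.0,"tx":2.1,"ty":-1.73,"tz":0.03,"turn":0},{"grip":0.0,"tx":2.1,"ty":-1.73,"tz":0.03,"turn":0}]'; python3 p.py 4 -150 100
```

```text
clock: 8.18
eef_pos: [532.2, -213.4, 99.0]
eef_rot: [-1.785, 1.571, -0.284]
wrist_force: [0.6, -0.3, -0.5]
finger_gap: 0.5
clk 8.18 deck xyz [   4.3 -149.6   99. ] F [ 0.6 -0.3 -0.5] (array([-0.024,  0.009, -0.009]), 'x_tool', array([ 0., -0., -1.]), 'y_tool', array([-1.  ,  0.07, -0.  ]), 'z_tool', array([ 0.07,  1.  , -0.  ]), 'yaw err world deg', np.float64(-0.17))
```

```bash
python3 -m jog '[{"grip":0.0,"tx":0,"ty":0.5,"tz":0,"turn":0},{"grip":0.0,"tx":0,"ty":1.2,"tz":0,"turn":0},{"grip":0.0,"tx":-0.8,"ty":2.0,"tz":0,"turn":0},{"grip":0.0,"tx":-1.7,"ty":2.0,"tz":0,"turn":0},{"grip":0.0,"tx":-2.5,"ty":2.0,"tz":0,"turn":0},{"grip":0.0,"tx":-2.5,"ty":2.0,"tz":0,"turn":0},{"grip":0.0,"tx":-2.5,"ty":2.0,"tz":0,"turn":0}]'; python3 p.py 4 -150 100
python3 - <<'E'
from cell import manip
import cv2,numpy as np
a=manip.camera("side")["image"][130:400,230:430,::-1];b=manip.camera("top")["image"][180:380,210:510,::-1]
cv2.imwrite("pics/f.png",np.hstack([cv2.resize(a,(400,540)),cv2.resize(b,(400,540))]))
E
```

```text
clock: 8.77
eef_pos: [452.6, -208.1, 200.7]
eef_rot: [-1.998, 1.567, -0.497]
wrist_force: [0.1, 0.3, -1.4]
finger_gap: 0.7
clk 8.77 deck xyz [ -75.4 -150.2  200.7] F [ 0.1  0.3 -1.4] (array([ 2.524, -1.977,  0.003]), 'x_tool', array([ 0., -0., -1.]), 'y_tool', array([-1.  ,  0.07, -0.  ]), 'z_tool', array([ 0.07,  1.  , -0.  ]), 'yaw err world deg', np.float64(-0.14))
```

View pics/f.png

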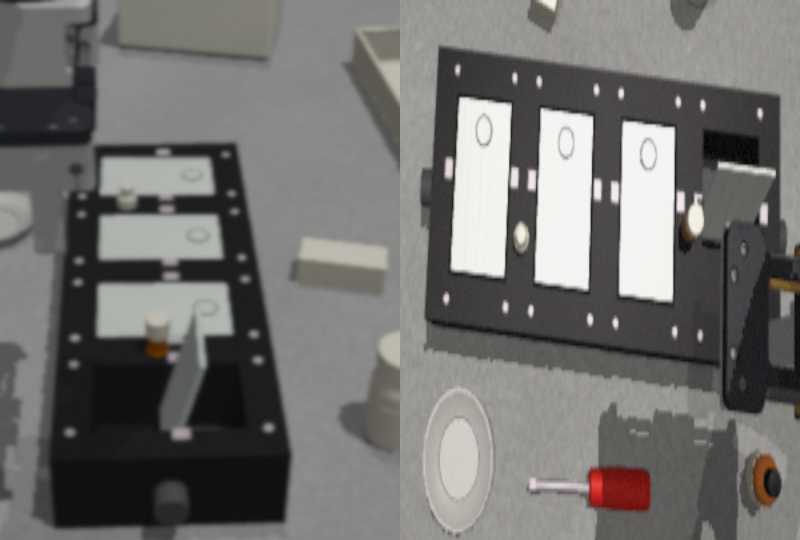

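The side and top views show cover D leaning back past upright, around (190,370) on the left. A, B and C are flush, and the vial, fitting, dish, driver and oil bottle are where they were. Handing in.

```bash
python3 -c "
from cell import manip
s=manip.read_state();print(s['clock'],s['qd'].round(3));print(manip.sign_off())"
```

```text
8.8667 [-0.     0.018  0.006 -0.001  0.002  0.001]
the job is handed in; nothing more can be done
None
```

The loose cover was D, the rightmost one. It now stands open, leaning back a little past upright. I handed the job in at 8.9 s of robot time.

- **Finding it:** I pressed the rings from left to right with shut fingers. A, B and C went stiff within about 0.5 mm, reading 11 to 13 N, so I took them as latched and stopped there. D gave way at about 2 N.
- **Opening it:** I pushed D's far end down into the well and swept it towards the pivot. Then I pushed its raised near half from the near side with the outside of the fingers until it passed vertical. By the finger geometry it should be at about 1.75 rad, but I did not measure the angle separately.
- **Last checks:** The final side and top pictures show D leaning back, A to C flush, and the vial, fitting, dish, driver and oil bottle where they were. The slide box and jar are only partly in the last pictures, but showed no sign of having moved. The gripper was clear of everything, with wrist force near zero.
- **Refused command:** My first move command was rejected because I had left a field out of its rows. Nothing moved, and I sent it again with all fields.

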